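Find the tube block's blind hole and hold it up

ROBOT

A 6-joint arm with a two-finger parallel gripper is mounted at the origin on the work surface. World frame = base frame: x ahead of the robot, y to its left, z up, the work surface at z = 0. Lengths are in m, angles in rad, forces in N, time in s.
With the tool pointing down it reaches from about 0.3 to 0.775 m from the base axis. Payload 14.6 kg.
Tool frame: the origin (TCP) lies on the centre line of the jaws, within the pads' length; the fingertips stand 17 mm ahead of it and the grasp point (between the pads) lies 2 mm behind it; z points along the fingers, y is the direction in which the jaws open and shut (so a half turn about z gives the same grasp; the last joint's range is limited). The gripper opens to 85 mm and grips with 20 to 120 N. Pads are 22 mm wide; open, the fingers measure 114 mm over their backs; the gripper's body (76 mm by 85 mm) begins 54 mm behind the grasp point. The pads swing forward as they close: fully open they stand 13 mm farther back than shut.
Start: joints at [-1.365, 0.3, 1.521, -0, 1.321, -0.067], TCP at [0.148, -0.53, 0.227] pointing down, gripper open.
Joint ranges: [-3.03, 3.03], [-0.79, 2.21], [0.23, 2.52], [-1.04, 4.18], [0, 3.07], [-2.55, 2.55]. Speed limits (rad/s): [2.22, 2.22, 2.57, 3.14, 3.14, 3.14].

INTERFACE

Orientations are given as [roll, pitch, yaw] about the fixed x, y, z axes, in that order (R = Rz(yaw) Ry(pitch) Rx(roll)).
In Python, from workcell import sensors, optics, order, models gives the robot as it stands.
- The arm moves only by the shell command python3 -m creep 'ROWS' [FORCE]. ROWS is JSON, a list of rows, each a list of 3 entries, a list of its own where there are three numbers: the turn, a rotation vector about the tool's x, y, z in degrees, then the shift along the tool's x, y, z in m, then the opening, from 0 (shut) to 1 (fully open). A call has 1 to 20 rows; each row shifts and turns the pose as measured when the row begins, along the tool's axes as they then stand; what a row does not reach is not made up. A row lasts 1/8 s, in which the tool goes at most 62.5 mm and 10.7 degrees, less where a joint would pass 70% of its speed; a pose out of reach is approached as far as the arm can. A call is refused whole if a number of a shift passes 0.0625 or a number of a turn 10.7, either way. A call with a gripper value outside its range is refused whole. The fingers move at their own pace and stop on an object; FORCE is the grip in N (left out, the last holds). Time passes only in rows, so rows that do not move let the fingers close. It gives the time, the measured TCP pose, the force and the opening at its end, in the units of the state.
- sensors.get_state(): the state, without advancing time (a new reading comes with each control period).
- optics.capture(name): name is "scene" or "side" or "wrist"; returns (picture, depth): 420x560x3 uint8, red, green, blue; 420x560 float32, m along the optical axis (not along the pixel's ray), 0 where there is no reading.
- optics.get_calibration(name): a dict with "camera_matrix" (3x3 intrinsics, pixels), "dist" ([k1, k2, p1, p2, k3] as OpenCV has them; the pictures are not rectified), "origin" and "rotation" of the camera in the world. Camera axes: x right, y up, looking along -z (the intrinsics and any distortion apply to the point x, -y, -z); pixel columns grow to the right and rows downward; lengths in m; the calibration is good to about 2 mm. A picture is of the moment at which its call begins: read the wrist's pose just before it. get_calibration takes no time and is no camera call; for the wrist camera it gives the pose at the moment of the call.
- order.job_done(): hands the job in, once; it reports no verdict.
Trained networks look in the newest picture that a camera, given by its name, has taken for a name from the list of things; names that differ only in an ending like _2 or _b are one class to them, and where a whole thing is asked for, a point or a joint stands for the part that bears it (a point fixed in the world has none). Each returns a list of dicts, best first, with "score" (0 to 1); they miss things now and then, are a little off and sometimes report something else, mostly with a low value. They report only what shows in the picture. A call takes as long as a camera call. They do not tell look-alikes from the thing itself.
- models.spot_in(camera, thing): "box" ([left, top, right, bottom] in pixels, round what is visible of it).
- models.silhouettes(camera, thing): "pixels" (420x560 bool, what is visible of it) and "box" ([left, top, right, bottom] in pixels, round what is visible of it).
- models.mark_of(camera, thing): "position" ([column, row] in pixels: a listed point, or the origin of a listed thing).
The state is a dict: "time": time; "joint_pos": joint angles; "qd": joint speeds; "tau": joint torques, N m; "tcp_pos": TCP position; "eef_rot": TCP orientation; "ft_force": force on the tool from outside, world axes, zero at the start; "torque": the same for the moment, N m; "grip_width": finger opening in m.
Only numpy, scipy, OpenCV 4.12 (cv2) and the standard library are available. Lean on these libraries where they do the work, as an engineer would, in place of code of your own. Each camera call takes 0.05 s, during which the arm holds its last target. There are 200 camera calls.

TASK

The aluminium tube block is lying on its side on the cutting mat, and its one blind hole is in one of its two ends. Pick it up, turn it so that the hole faces straight up, and finish while still holding it still in the gripper, with at least 10 cm of air under it, so that a colleague can drop a tube in; do not put it down or let go. Leave the other things on the mat and the bench where they are.

Things in the scene. Friction and masses are not known exactly. Their poses are not given: they have to be found in the camera images.
- block_center (a point): centre of the aluminium tube block, a bar 60 mm long, 44 mm square, a fine dark line round each end, 0.2 to 0.35 kg, the only bare block on the mat. It starts lying on a long side (this point 22 mm above the mat), any heading. Its x axis runs along the 60 mm length and points out of the end with the blind hole (26 mm across, 40 mm deep); the other end is solid. y and z are square to its long sides.
- block_mouth (a point): centre of the blind hole's mouth, 30 mm from the block's centre along its x axis; axes as the block's
- mat: pale green cutting mat, fixed to the bench, 340 mm (its x) by 480 mm (its y), 3 mm thick; origin at the centre of its underside, on the bench top. The block starts within 50 mm in x and 80 mm in y of its centre.
- ruler: bystander: flat steel ruler, 300 x 28 x 4 mm, lying along the far edge of the mat; origin at the centre of its underside, x along it
- knife: bystander: trimming knife with black handle, about 158 mm long, 16 mm wide and 12 mm high, lying at the left of the mat; origin under its middle, x along it
- jar: bystander: small closed jar with a white lid, 44 mm across, 36 mm high, at the right of the mat; origin at the centre of its underside
- cassette: bystander: flat white specimen cassette 40 x 28 x 7 mm at the right of the mat, nearer the robot; origin at the centre of its underside
- amber: bystander: amber bottle 64 mm across, 130 mm high, on the bench right of the mat; origin at the centre of its underside
- pencup: bystander: clear cup 74 mm across, 100 mm high, with pens up to 175 mm high, on the bench left of the mat; origin at the centre of its underside
Mind the look-alikes: they are no part of the job. Leave any blue, orange or red look-alike of the part that bears block_center alone.

How it is judged:
At the end, for the whole second after the job is handed in: The block is held by the gripper's fingers alone (nothing else touches it), its hole facing up within 0.2 rad (11 degrees) of vertical, its centre more than 120 mm above the bench top, at rest (angle between block_center's own x axis and vertical below 0.2 rad and height (world z) of block_center above 0.12 m and contact force between block and the fingers above 2 N and linear speed of block below 0.03 m/s and contact force between block and mat below 0.3 N and contact force between block and ruler below 0.3 N and contact force between block and knife below 0.3 N and contact force between block and jar below 0.3 N and contact force between block and cassette below 0.3 N and contact force between block and amber below 0.3 N and contact force between block and pencup below 0.3 N); the arm keeps its last pose, push and grip.
It fails at once if the ruler, knife, jar, cassette, bottle or pen cup is moved more than 30 mm (distance of any of ruler, knife, jar, cassette, amber, pencup from where it was at the start of the episode above 0.03 m).
It fails at once if the jar, bottle or pen cup is tipped over (angle between any of amber, pencup, jar's own z axis and vertical above 0.5 rad).
It also fails if it takes over 48 s, if anything falls off the work surface, if the arm or the gripper's body presses on something with over 40 N, if the wrist force passes 120 N, or if a joint passes its speed limit or range.

## Working session

There is one attempt and no reset: what is moved stays moved. The work goes in short steps, Python scripts to look and compute and a shell command to move; the robot and the scene stay as the last step left them, time stands still between calls to the robot, and variables do not carry over. Pictures are saved under pics/ and viewed, about 8 in all and at most 12, crops included, and the job is handed in when it is done.

```bash
mkdir -p pics
cat > h.py <<'E'
import numpy as np, cv2
from workcell import sensors, optics, order, models
def unproj(cam,px,depth,cal=None):
    c=cal or optics.get_calibration(cam)
    p=cv2.undistortPoints(np.array(px,float).reshape(-1,1,2),np.array(c["camera_matrix"],float),np.array(c["dist"],float))[:,0]
    d=np.array(depth,float).reshape(-1)
    P=np.c_[p[:,0]*d,-p[:,1]*d,-d]
    return P@np.array(c["rotation"]).T+np.array(c["origin"])
def save(n,im): cv2.imwrite("pics/"+n,im[:,:,::-1])
def cloud(cam,mask,dep,cal=None):
    r,c=np.nonzero(mask&(dep>0)); return unproj(cam,np.c_[c,r],dep[r,c],cal)
E
python3 - <<'E'
from h import *
np.set_printoptions(precision=4,suppress=True)
for cam in ["scene","side"]:
    im,d=optics.capture(cam); save(cam+"0.png",im)
    print(cam,optics.get_calibration(cam)["origin"])
    for t in ["block_center"]:
        for s in models.silhouettes(cam,t)[:4]:
            P=cloud(cam,s["pixels"],d); top=P[P[:,2]>np.percentile(P[:,2],90)-.006]
            r=cv2.minAreaRect((top[:,:2]*1000).astype(np.float32))
            print(t,s["score"],s["box"],len(P),"med",np.median(P,0),"ztop",np.percentile(P[:,2],95),"rect",r)
    for m in models.mark_of(cam,"block_mouth")[:4]:
        c,r=m["position"]; print("mouth",m, unproj(cam,[[c,r]],[d[int(r),int(c)]]))
print(sensors.get_state())
E
```

```text
scene [1.2963 0.2388 0.8531]Traceback (most recent call last):
  File "<stdin>", line 8, in <module>
  File "h.py", line 11, in cloud
    r,c=np.nonzero(mask&(dep>0)); return unproj(cam,np.c_[c,r],dep[r,c],cal)
                                         ~~~~~~^^^^^^^^^^^^^^^^^^^^^^^^^^^^^
  File "h.py", line 8, in unproj
    return P@np.array(c["rotation"]).T+np.array(c["origin"])
           ~~~~~~~~~~~~~~~~~~~~~~~~~~~^~~~~~~~~~~~~~~~~~~~~~
ValueError: operands could not be broadcast together with shapes (733,) (3,)
```

View pics/scene0.png

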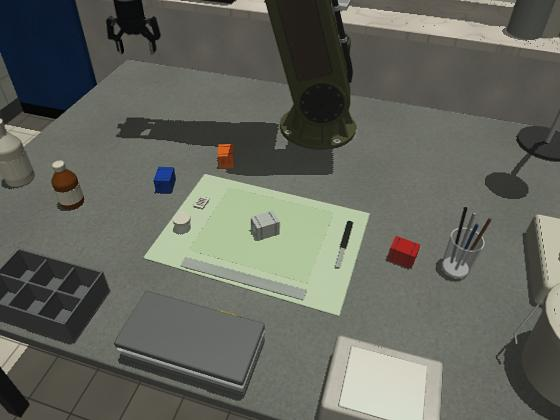

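The scene picture shows the bare block on the mat at about (265, 226). The blue, orange and red look-alikes are off the mat. The calibration gives the rotation as roll, pitch and yaw, so I'm fixing the helper.

```bash
sed -i 's/^import numpy.*/&\nfrom scipy.spatial.transform import Rotation as Ro\ndef rot(r):\n    r=np.array(r,float)\n    return r if r.shape==(3,3) else Ro.from_euler("xyz",r).as_matrix()/; s/np.array(c\["rotation"\]).T/rot(c["rotation"]).T/' h.py
python3 - <<'E'
from h import *
np.set_printoptions(precision=4,suppress=True)
for cam in ["scene","side"]:
    im,d=optics.capture(cam); save(cam+"0.png",im)
    c=optics.get_calibration(cam); print(cam,c["origin"],c["rotation"])
    ss=models.silhouettes(cam,"block_center")[:5]
    for s in ss:
            P=cloud(cam,s["pixels"],d); top=P[P[:,2]>np.percentile(P[:,2],90)-.006]
            r=cv2.minAreaRect((top[:,:2]*1000).astype(np.float32))
            print(s["score"],s["box"],len(P),"med",np.median(P,0),"ztop",np.percentile(P[:,2],95),"rect",r)
    for m in models.mark_of(cam,"block_mouth")[:4]:
        c,r=m["position"]; print("mouth",m, unproj(cam,[[c,r]],[d[int(r),int(c)]]))
    if cam=="side" and ss: print([s["box"] for s in ss])
print(sensors.get_state())
E
```

```text
scene [1.2963 0.2388 0.8531] [ 0.8119 -0.0118  1.8712]
0.82 [153.6, 167.6, 176.0, 194.2] 484 med [ 0.4349 -0.3311  0.0399] ztop 0.046311932252776786 rect ((423.55194091796875, -336.1595153808594), (64.52276611328125, 45.65956497192383), 13.401936531066895)
0.79 [385.9, 237.1, 420.8, 269.8] 766 med [0.508  0.3225 0.0402] ztop 0.04587661541049112 rect ((493.258056640625, 322.7283020019531), (60.77172088623047, 50.29707336425781), 79.1522216796875)
0.77 [218.1, 142.0, 232.8, 169.2] 381 med [ 0.2851 -0.2121  0.0412] ztop 0.04636154610539889 rect ((267.51983642578125, -215.31069946289062), (65.16929626464844, 44.13440704345703), 21.511205673217773)
0.65 [250.2, 211.2, 280.7, 237.1] 687 med [ 0.5189 -0.0132  0.0426] ztop 0.048785290397492395 rect ((510.0522766113281, -15.87479019165039), (48.65184020996094, 61.1635856628418), 40.3106689453125)
mouth {'position': [417.0, 255.6], 'score': 0.74} [[ 0.4704  0.3597 -0.0015]]
mouth {'position': [225.2, 165.6], 'score': 0.7} [[ 0.2946 -0.2078  0.0075]]
mouth {'position': [162.1, 185.6], 'score': 0.62} [[ 0.4371 -0.3387  0.0116]]
mouth {'position'
[... 1101 characters left out ...]
9], 'score': 0.76} [[ 0.4438 -0.3448  0.0441]]
mouth {'position': [213.8, 267.7], 'score': 0.62} [[ 0.2968 -0.2285  0.0471]]
[[184.2, 254.8, 217.8, 291.4], [277.2, 194.8, 303.7, 224.0], [259.1, 136.8, 272.3, 160.6], [260.1, 285.0, 293.9, 319.8]]
{'time': 0.4, 'joint_pos': array([-1.3646,  0.3   ,  1.5211,  0.    ,  1.3207, -0.0666]), 'qd': array([-0.0005, -0.0007, -0.003 , -0.0006, -0.0018, -0.0009]), 'tau': array([  0.0006, -54.2874, -36.1656,  -0.    ,   0.0012,   0.    ]), 'tcp_pos': array([ 0.1482, -0.5296,  0.2267]), 'eef_rot': array([-3.1414, -0.    ,  0.2728]), 'ft_force': array([-0.3997,  0.4924, -0.5157]), 'torque': array([0.0183, 0.0252, 0.0248]), 'grip_width': 0.08527500611161161}
```

View pics/side0.png

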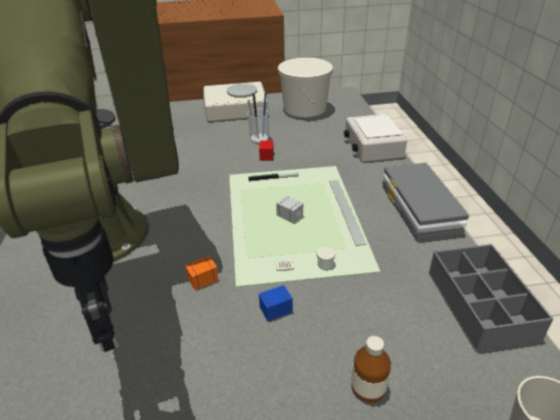

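The side picture shows the block at (290, 209) on the mat, with the cassette at (285, 265), the jar at (326, 258), the ruler on the right and the knife above. I'll enlarge both views to see which end has the hole.

Run:
```python
import cv2,numpy as np
a=cv2.imread("pics/scene0.png")[200:250,235:300]; b=cv2.imread("pics/side0.png")[184:234,260:325]
cv2.imwrite("pics/z.png",np.hstack([cv2.resize(x,None,fx=6,fy=6,interpolation=cv2.INTER_CUBIC) for x in(a,b)]))
```

```text
(no output)
```

View pics/z.png

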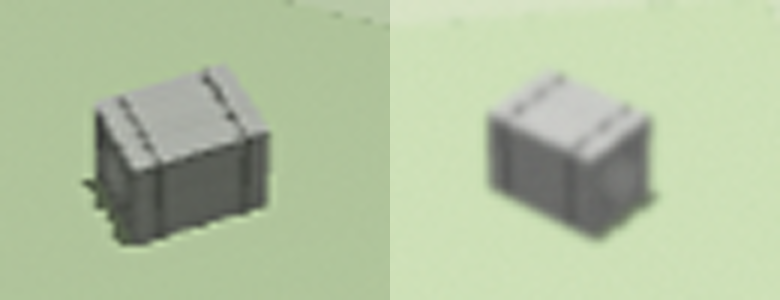

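The end at about -49° faces both cameras, but the shading doesn't settle whether the hole is there. I'll check the depth on that end face.

Run:
```python
from h import *
np.set_printoptions(precision=1,suppress=True,linewidth=180)
for cam,lo in [("side",(.508,-.016)),("scene",(.510,-.016))]:
    im,d=optics.capture(cam)
    s=min(models.silhouettes(cam,"block_center"),key=lambda s:np.linalg.norm(np.median(cloud(cam,s["pixels"],d),0)[:2]-lo))
    c,r=[int(v) for v in ((s["box"][0]+s["box"][2])/2,(s["box"][1]+s["box"][3])/2)]
    a=np.radians(-49); u=np.array([np.cos(a),np.sin(a)])
    rr,cc=np.mgrid[r-18:r+19,c-18:c+19]
    P=unproj(cam,np.c_[cc.ravel(),rr.ravel()],d[rr,cc].ravel())
    l=((P[:,:2]-lo)@u*1000).reshape(rr.shape); z=(P[:,2]*1000).reshape(rr.shape)
    M=l.copy(); M[z<6]=-99
    for row in M[::2]: print(" ".join("%4d"%v if v>-99 else "   ." for v in row))
```

```text
.    .    .    .    .    .    .    .    .    .    .  -95  -94    .  -89  -88  -83    .  -79    .  -73    .  -68  -67  -66    .    .  -58  -55    .  -52  -50  -47  -42    .    .  -38
   .    .    .    .    .    .    .    .    .    .  -93    .  -88  -81  -82    .    .    .  -73    .    .    .  -65    .  -57    .  -54  -53    .    .    .  -43  -40  -38  -36  -34    .
   .    .    .    .  -98  -97  -94  -90    .  -86  -84  -83  -82  -77    .  -75  -72  -70  -66  -63    .    .  -58  -56  -53  -47  -48  -46  -44  -42  -40  -37    .    .    .  -27    .
   .    .  -97  -94  -92  -91  -87    .    .  -80  -79    .  -75  -71  -70  -29    .  -64  -61  -58  -56  -54  -52    .  -46    .    .  -38    .  -34    .    .    .  -25  -24  -21    .
   .    .    .    .  -86  -84    .  -78  -75    .  -72    .  -30  -26  -25  -24  -21  -18  -13  -14  -11  -47  -44    .  -39    .  -36  -34    .  -28  -25  -24  -21  -19  -18  -14  -12
   .    .    .  -81  -79    .    .    .    .  -31  -29  -24  -23  -21  -18  -14  -15  -12  -11   -6   -5   -3   -1    0    4  -32  -29    .  -24    .    .  -19    .  -13   -9   -
[... 5226 characters left out ...]
   30   28   29   27   24   23  323   16   14   11    9    6    3    1   -1   -4    .    .    .    .    .    .    .    .    .    .  -28    .    .
   .    .    .    .    .    .    .    .    .    .   30   28   23   22   19   17   15   12    .    .    .    .    .    .    .    .    .    .    .    .    .    .    .    .  -26    .  -31
   .   51    .    .   45    .    .    .    .    .    .    .    .    .    .    .    .    .    .    .    .    .    .    .    .    .    .    .    .    .    .    .    .  -20    .    .    .
   .    .    .    .    .    .    .    .    .    .    .    .    .    .    .    .    .   17    .    .    .    .    6    .    .    .    .    .    .    .    .    .    .    .    .    .    .
```

The depth inside that face falls 10–15 mm short of the end plane in both cameras, so the hole is in the end at a heading of about -49°. The block centre is near (0.509, -0.016). I'll move above it, then set yaw to 131° (tool x = -block x).

```bash
python3 -m creep '[[[0,0,0],[0,0,-0.02],1],[[0,0,0],[0,0,-0.02],1],[[0,0,0],[0.0405,-0.0331,0],1],[[0,0,0],[0.0405,-0.0331,0],1],[[0,0,0],[0.0405,-0.0331,0],1],[[0,0,0],[0.0405,-0.0331,0],1],[[0,0,0],[0.0405,-0.0331,0],1],[[0,0,0],[0.0405,-0.0331,0],1],[[0,0,0],[0.0405,-0.0331,0],1],[[0,0,0],[0.0405,-0.0331,0],1],[[0,0,0],[0.0405,-0.0331,0],1],[[0,0,0],[0.0405,-0.0331,0],1],[[0,0,0],[0.0405,-0.0331,0],1],[[0,0,0],[0.0405,-0.0331,0],1]]' && python3 -m creep '[[[0,0,-10.49],[0,0,0],1],[[0,0,-10.49],[0,0,0],1],[[0,0,-10.49],[0,0,0],1],[[0,0,-10.49],[0,0,0],1],[[0,0,-10.49],[0,0,0],1],[[0,0,-10.49],[0,0,0],1],[[0,0,-10.49],[0,0,0],1],[[0,0,-10.49],[0,0,0],1],[[0,0,-10.49],[0,0,0],1],[[0,0,-10.49],[0,0,0],1],[[0,0,-10.49],[0,0,0],1],[[0,0,0],[0,0,0],1]]'
cat > m.py <<'E'
from h import *
import sys
np.set_printoptions(precision=4,suppress=True)
s=sensors.get_state(); cal=optics.get_calibration("wrist")
im,d=optics.capture("wrist"); save(sys.argv[1],im)
print(s["time"],s["joint_pos"],s["tcp_pos"],s["eef_rot"],s["ft_force"],s["grip_width"])
for q in models.silhouettes("wrist","block_center")[:3]:
    P=cloud("wrist",q["pixels"],d,cal); top=P[P[:,2]>np.percentile(P[:,2],90)-.006]
    r=cv2.minAreaRect((top[:,:2]*1000).astype(np.float32)); print(q["score"],q["box"],r,np.percentile(P[:,2],95))
    R=rot(s["eef_rot"]); t=np.array([*np.array(r[0])/1000,.025]); print("tool frame",R.T@(t-s["tcp_pos"]))
E
python3 m.py w1.png
```

```text
time: 2.35
tcp_pos: [0.5187, -0.0017, 0.2697]
eef_rot: [3.138, -0.004, 0.267]
ft_force: [0.1, -0.5, 0.2]
grip_width: 0.0852
time: 3.85
tcp_pos: [0.5199, 0.002, 0.2691]
eef_rot: [3.14, 0.004, 2.331]
ft_force: [0.4, -0.4, -0.0]
grip_width: 0.0852
3.85 [-0.0659  0.1997  1.547  -0.0014  1.3907 -0.8255] [0.5199 0.002  0.2691] [3.1398 0.0039 2.3307] [ 0.4255 -0.3896 -0.0449] 0.08521531990668686
0.89 [0.7, 130.6, 37.6, 187.8] ((287.0563659667969, -207.92486572265625), (16.466245651245117, 44.43632125854492), 20.660890579223633) 0.045132197156078885
tool frame [ 0.0091 -0.3138  0.2435]
0.75 [19.5, 264.9, 87.1, 327.7] ((420.994873046875, -336.64727783203125), (61.434486389160156, 46.81787109375), 16.203548431396484) 0.045301211212204026
tool frame [-0.1764 -0.3054  0.2442]
0.55 [240.4, 143.4, 278.9, 206.4] ((508.6111145019531, -16.1361083984375), (43.58731460571289, 60.51655197143555), 41.96535873413086) 0.048574913648519055
tool frame [-0.0044 -0.0211  0.244 ]
```

View pics/w1.png

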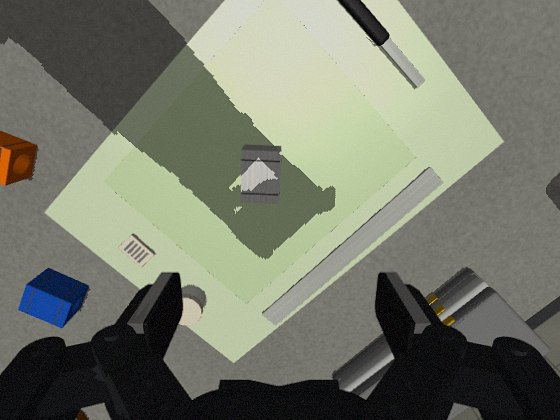

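The wrist picture shows the block lined up with the jaws at (261, 175). The jar at (190, 305), the cassette and the ruler are well clear. I'll correct the offset and descend most of the way.

```bash
python3 -m creep '[[[0,0,1.5],[-0.0044,-0.0211,0],1],[[0,0,0],[0,0,0.04],1],[[0,0,0],[0,0,0.04],1],[[0,0,0],[0,0,0.04],1],[[0,0,0],[0,0,0.04],1],[[0,0,0],[0,0,0],1]]'
python3 - <<'E'
from h import *
s=sensors.get_state(); R=rot(s["eef_rot"]); print(R.T@(np.array([.5086,-.0161,.027])-s["tcp_pos"]),s["eef_rot"],s["tcp_pos"])
E
```

```text
time: 4.7
tcp_pos: [0.5054, -0.021, 0.1063]
eef_rot: [3.138, 0.006, 2.278]
ft_force: [-0.8, 0.0, 0.1]
grip_width: 0.0852
[0.00216407 0.00534405 0.0793464 ] [3.13832299 0.0062443  2.27818678] [ 0.50542543 -0.02100972  0.10634047]
```

```bash
python3 -m creep '[[[0,0,-1.2],[0.002,0.005,0],1],[[0,0,0],[0,0,0.025],1],[[0,0,0],[0,0,0.025],1],[[0,0,0],[0,0,0.015],1],[[0,0,0],[0,0,0.008],1],[[0,0,0],[0,0,0],1]]'
python3 - <<'E'
from h import *
s=sensors.get_state(); R=rot(s["eef_rot"]); print(R.T@(np.array([.5086,-.0161,.027])-s["tcp_pos"]),s["eef_rot"],s["tcp_pos"],s["ft_force"])
E
```

```text
time: 5.45
tcp_pos: [0.5139, -0.017, 0.041]
eef_rot: [3.129, 0.017, 2.298]
ft_force: [0.5, 0.2, 0.1]
grip_width: 0.0851
[ 0.00444317 -0.0035792   0.01385739] [3.12887081 0.01682927 2.29840062] [ 0.51394004 -0.01697983  0.0409746 ] [0.52780418 0.19910909 0.1423563 ]
```

```bash
python3 -m creep '[[[0,0,0],[0.004,-0.003,0.007],1],[[0,0,0],[0,0,0.006],1],[[0,0,0],[0,0,0],1]]'
python3 - <<'E'
from h import *
s=sensors.get_state(); R=rot(s["eef_rot"]); print(R.T@(np.array([.5086,-.0161,.027])-s["tcp_pos"]),s["eef_rot"],s["tcp_pos"],s["ft_force"])
E
```

```text
time: 5.82
tcp_pos: [0.5096, -0.016, 0.0283]
eef_rot: [3.128, 0.018, 2.298]
ft_force: [-0.7, 0.6, -0.1]
grip_width: 0.085
[ 0.00060884 -0.00080867  0.00128001] [3.12761691 0.01823775 2.29838064] [ 0.50957968 -0.01601114  0.02830207] [-0.73845636  0.57330328 -0.09484838]
```

```bash
python3 -m creep '[[[0,0,0],[0,0,0],0.7],[[0,0,0],[0,0,0],0.5],[[0,0,0],[0,0,0],0.2],[[0,0,0],[0,0,0],0],[[0,0,0],[0,0,0],0],[[0,0,0],[0,0,0],0],[[0,0,0],[0,0,0],0],[[0,0,0],[0,0,0],0]]' 70
```

```text
time: 6.82
tcp_pos: [0.5101, -0.0161, 0.029]
eef_rot: [3.127, 0.019, 2.298]
ft_force: [0.1, 0.0, 1.2]
grip_width: 0.0423
```

Gripped at a width of about 43 mm. Now lifting.

```bash
python3 -m creep '[[[0,0,0],[0,0,-0.015],0],[[0,0,0],[0,0,-0.03],0],[[0,0,0],[0,0,-0.04],0],[[0,0,0],[0,0,-0.04],0],[[0,0,0],[0,0,-0.04],0],[[0,0,0],[0,0,-0.04],0],[[0,0,0],[0,0,-0.04],0],[[0,0,0],[0,0,-0.03],0],[[0,0,0],[0,0,0],0]]' && python3 m.py w2.png
cat >> h.py <<'E'
R0=rot([3.127,.019,2.298]); XB=R0.T@np.array([np.cos(np.radians(-48)),np.sin(np.radians(-48)),0])
def tilt():
    s=sensors.get_state(); R=rot(s["eef_rot"]); x=R@XB; v=np.cross(XB,R.T@[0,0,1]); a=np.arccos(x[2])
    print("block x",x.round(3),"angle deg",np.degrees(a).round(1),"needed rotvec tool deg",(v/np.linalg.norm(v)*np.degrees(a)).round(1)); print(s["joint_pos"].round(3),s["tcp_pos"].round(3),s["eef_rot"].round(3),s["ft_force"].round(1),s["grip_width"])
E
python3 -c "from h import *; tilt()"
```

```text
time: 7.95
tcp_pos: [0.5007, -0.0145, 0.3191]
eef_rot: [3.126, 0.02, 2.298]
ft_force: [-0.3, 0.9, -3.2]
grip_width: 0.0427
7.95 [-0.1011  0.1183  1.5271 -0.0019  1.471  -0.8287] [ 0.5007 -0.0145  0.3191] [3.1259 0.0199 2.2984] [-0.2848  0.8702 -3.212 ] 0.04274743546230168
0.89 [60.6, 251.6, 123.9, 307.8] ((420.6936340332031, -336.4078063964844), (61.27790069580078, 46.80872344970703), 15.07912826538086) 0.04550719615560277
tool frame [-0.1814 -0.2785  0.2934]
0.74 [227.3, 198.1, 333.6, 349.2] ((499.83563232421875, -14.39248275756836), (44.44608688354492, 61.30863952636719), 41.51653289794922) 0.3381855755579688
tool frame [ 0.0064 -0.0052  0.294 ]
0.68 [3.9, 126.6, 75.9, 183.4] ((266.66827392578125, -215.84902954101562), (61.484066009521484, 45.372074127197266), 21.962289810180664) 0.045749716408917604
tool frame [ 0.0111 -0.3132  0.2891]
block x [ 0.669 -0.743 -0.003] angle deg 90.1 needed rotvec tool deg [ -0.5 -90.1  -1.1]
[-0.101  0.121  1.531 -0.002  1.469 -0.829] [ 0.5   -0.014  0.316] [3.129 0.016 2.298] [-0.6  0.6 -2.9] 0.042145810469033755
```

View pics/w2.png

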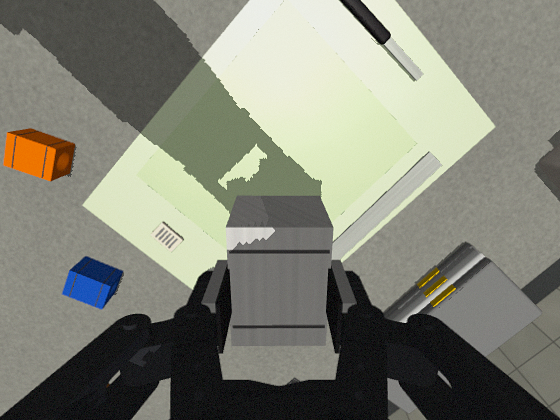

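The block is held. The image-up end (the -u end, around (280, 210)) shows no hole, so the mouth is at the other end as expected. I'll start the turn about tool y.

```bash
python3 -m creep '[[[0,-7,0],[0,0,-0.01],0],[[0,-7,0],[0,0,-0.01],0],[[0,-7,0],[0,0,-0.01],0],[[0,-7,0],[0,0,-0.01],0],[[0,-7,0],[0,0,0],0],[[0,-7,0],[0,0,0],0],[[0,0,0],[0,0,0],0]]' ; python3 -c "from h import *; tilt()"
```

```text
time: 8.93
tcp_pos: [0.4915, -0.0084, 0.3436]
eef_rot: [-3.14, 0.757, 2.303]
ft_force: [-0.2, 0.1, -2.0]
grip_width: 0.0417
block x [ 0.499 -0.546  0.673] angle deg 47.7 needed rotvec tool deg [ -0.3 -47.7   0.3]
[ 0.213 -0.093  1.84  -0.739  1.091 -0.267] [ 0.492 -0.008  0.344] [-3.14   0.757  2.303] [-0.2  0.1 -2. ] 0.04174193891929326
```

Joint 4 is heading for its -1.04 limit. I'll move up and to the right so the tool points nearly radially, with the forearm rising, and finish the turn there.

```bash
cat >> h.py <<'E'
def shift(target,n):
    s=sensors.get_state(); print("per row",(rot(s["eef_rot"]).T@(np.array(target)-s["tcp_pos"])/n).round(4))
E
python3 -c "from h import *; shift([.5,-.45,.62],12)"
```

```text
per row [-0.0361 -0.0241  0.0024]
```

```bash
python3 -m creep '[[[0,0,0],[-0.018,-0.012,0.001],0],[[0,0,0],[-0.036,-0.024,0.002],0],[[0,0,0],[-0.036,-0.024,0.002],0],[[0,0,0],[-0.036,-0.024,0.002],0],[[0,0,0],[-0.036,-0.024,0.002],0],[[0,0,0],[-0.036,-0.024,0.002],0],[[0,0,0],[-0.036,-0.024,0.002],0],[[0,0,0],[-0.036,-0.024,0.002],0],[[0,0,0],[-0.036,-0.024,0.002],0],[[0,0,0],[-0.036,-0.024,0.002],0],[[0,0,0],[-0.036,-0.024,0.002],0],[[0,0,0],[-0.036,-0.024,0.002],0],[[0,0,0],[-0.018,-0.012,0.001],0],[[0,0,0],[0,0,0],0]]' ; python3 -c "from h import *; tilt();shift([.5,-.45,.78],8)"
```

```text
time: 10.68
tcp_pos: [0.5046, -0.4689, 0.6141]
eef_rot: [3.138, 0.72, 2.319]
ft_force: [0.4, 0.4, -2.8]
grip_width: 0.0423
block x [ 0.524 -0.556  0.645] angle deg 49.9 needed rotvec tool deg [ -0.3 -49.9   0.1]
[-0.797  0.257  0.834 -0.014  1.331 -1.549] [ 0.505 -0.469  0.614] [3.138 0.72  2.319] [ 0.4  0.4 -2.8] 0.0422558517145531
per row [-0.0121  0.0012 -0.017 ]
```

```bash
python3 -m creep '[[[0,-6,0],[-0.01,0,-0.01],0],[[0,-6,0],[-0.01,0,-0.01],0],[[0,-6,0],[-0.01,0,-0.01],0],[[0,-6,0],[-0.015,0,-0.01],0],[[0,-6,0],[-0.015,0,-0.005],0],[[0,-6,0],[-0.015,0,-0.005],0],[[0,0,0],[0,0,0],0]]' ; python3 -c "from h import *; tilt()"
```

```text
time: 11.55
tcp_pos: [0.5042, -0.4655, 0.7016]
eef_rot: [3.115, 1.355, 2.305]
ft_force: [-0.7, -0.1, -3.0]
grip_width: 0.0422
block x [ 0.16  -0.168  0.973] angle deg 13.4 needed rotvec tool deg [ -0.1 -13.4  -0. ]
[-0.793  0.014  1.219 -0.031  0.553 -1.535] [ 0.504 -0.466  0.702] [3.115 1.355 2.305] [-0.7 -0.1 -3. ] 0.04222021995062226
```

```bash
python3 -m creep '[[[0,-5,0],[-0.01,0,0],0],[[0,-5,0],[-0.01,0,0],0],[[0,-3.4,0],[-0.01,0,0],0],[[0,0,0],[0,0,0],0],[[0,0,0],[0,0,0],0]]' ; python3 -c "from h import *; tilt()"
python3 - <<'E'
from h import *
o=[]
for cam in ["scene","side"]:
    im,d=optics.capture(cam); best=max(models.silhouettes(cam,"block_center"),key=lambda s:np.median(cloud(cam,s["pixels"],d)[:,2]))
    P=cloud(cam,best["pixels"],d); print(cam,best["score"],best["box"],np.median(P,0),np.percentile(P,[3,97],axis=0))
    b=best["box"]; c,r=int((b[0]+b[2])/2),int((b[1]+b[3])/2); c=min(max(c,60),500); r=min(max(r,60),360)
    o.append(cv2.resize(im[r-60:r+60,c-60:c+60],None,fx=3.2,fy=3.2,interpolation=cv2.INTER_CUBIC))
save("f.png",np.hstack(o))
E
```

```text
time: 12.18
tcp_pos: [0.5074, -0.4684, 0.7275]
eef_rot: [0.709, 1.561, -0.101]
ft_force: [0.3, -0.4, -2.8]
grip_width: 0.0421
block x [ 0.007 -0.009  1.   ] angle deg 0.7 needed rotvec tool deg [-0.  -0.7 -0.1]
[-0.792 -0.004  1.304 -0.067  0.263 -1.5  ] [ 0.507 -0.468  0.728] [ 0.709  1.561 -0.101] [ 0.3 -0.4 -2.8] 0.04209377483790729
scene 0.64 [219.0, 143.9, 235.2, 168.3] [ 0.28453212 -0.21306768  0.04185227] [[ 0.24230418 -0.23370583  0.00427588]
 [ 0.30227539 -0.18899913  0.04657632]]
side 0.97 [257.8, 282.8, 294.5, 317.3] [ 0.4204536  -0.34936701  0.04378926] [[ 0.38907102 -0.3636436   0.002926  ]
 [ 0.45179394 -0.31139644  0.04850158]]
```

View pics/f.png

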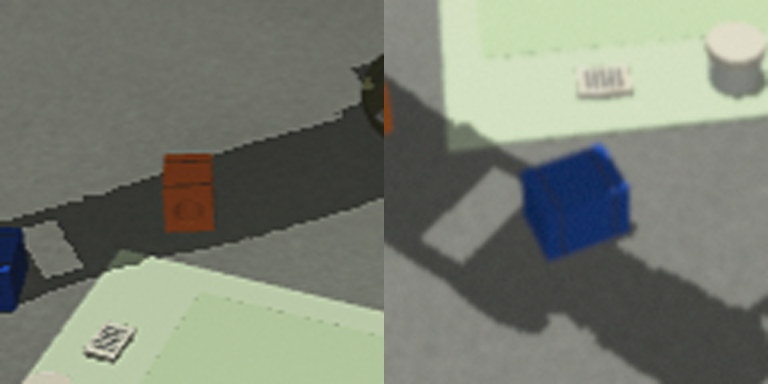

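The network found only the look-alikes in these two crops. I'll look at the held block by projecting the TCP into each camera, and with the wrist camera.

Run:
```python
from h import *
s=sensors.get_state(); o=[]
for cam in ["scene","side","wrist"]:
    im,d=optics.capture(cam); c=optics.get_calibration(cam)
    p=rot(c["rotation"]).T@(s["tcp_pos"]-np.array(c["origin"])); p=p*[1,-1,-1]
    u=cv2.projectPoints(p.reshape(1,3),np.zeros(3),np.zeros(3),np.array(c["camera_matrix"]),np.array(c["dist"]))[0].ravel(); print(cam,u,p)
    cc,r=int(np.clip(u[0],110,450)),int(np.clip(u[1],110,310))
    if cam=="wrist": im2=im[150:370,170:390]
    else: im2=im[r-110:r+110,cc-110:cc+110]
    o.append(cv2.resize(im2,(266,266),interpolation=cv2.INTER_CUBIC))
save("g.png",np.hstack(o))
q=[m for m in models.silhouettes("wrist","block_center")]; print([(m["score"],m["box"]) for m in q])
```

```text
scene [  15.74330054 -121.68504112] [-0.44341201 -0.57557992  0.78116961]
side [357.75583432 -76.36096655] [ 0.08177311 -0.28735836  0.47825204]
wrist [278.7943391 269.8196334] [1.39217953e-04 3.00587234e-02 1.64917518e-01]
[(0.97, [226.3, 196.3, 334.0, 352.2])]
```

View pics/g.png

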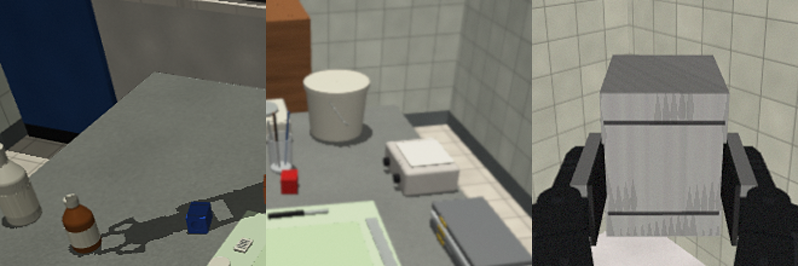

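The fixed cameras can't see this high. In the wrist view the block is in the same place as after the lift (box [226, 196, 334, 352]), so it hasn't slipped, and the visible end is solid. I'll confirm that end faces down and that the block is at rest, then hand in.

```bash
python3 -m creep '[[[0,0,0],[0,0,0],0],[[0,0,0],[0,0,0],0],[[0,0,0],[0,0,0],0],[[0,0,0],[0,0,0],0]]'
python3 - <<'E'
from h import *
c=optics.get_calibration("wrist"); s=sensors.get_state()
print("wrist img-up world",rot(c["rotation"])[:,1].round(2),"cam",np.array(c["origin"]).round(3),"qd",s["qd"].round(4)); tilt()
ok=rot(c["rotation"])[2,1]<-.7 and np.abs(s["qd"]).max()<.02
print(ok)
if ok: print(order.job_done())
E
```

```text
time: 13.08
tcp_pos: [0.5072, -0.4683, 0.7281]
eef_rot: [0.567, 1.559, -0.242]
ft_force: [-0.2, 0.9, -2.0]
grip_width: 0.0423
wrist img-up world [ 0.23 -0.23 -0.95] cam [ 0.406 -0.362  0.646] qd [-0.0015 -0.0011 -0.0006  0.0002 -0.0023  0.0006]
block x [ 0.005 -0.007  1.   ] angle deg 0.5 needed rotvec tool deg [-0.  -0.5 -0.1]
[-0.792 -0.004  1.304 -0.068  0.261 -1.499] [ 0.507 -0.468  0.728] [ 0.567  1.559 -0.242] [-0.2  0.9 -2. ] 0.042334779243501416
True
the job is handed in; nothing more can be done
None
```

I picked the block up off the mat, turned it so the hole faces straight up, and handed the job in at 13.1 s with the gripper still holding it.

**Which end has the hole:** depth readings from both fixed cameras put the hole in the end at about -49° heading.

**Last checks before handing in:**
- **Tilt:** about 0.5° from vertical, worked out from the measured tool pose.
- **Height:** the tool point, set close to the block's centre, is at about 0.73 m. I went this high because joint 4 was nearing its limit in the lower pose.
- **Grip:** set to 70 N, with the fingers reading a steady 42 mm. I did not measure the contact force itself.
- **Slip:** the block sat in the same place in the wrist picture as just after the lift, and the solid end was the one facing down.
- **Rest:** the arm was still, with joint speeds below 0.003 rad/s.

**What I could not check:** at that height the block is outside both fixed cameras' views. The first search there returned only the look-alikes, so the final check rests on the wrist camera and the arm's own readings. I saw nothing touched on the way, but I did not measure the other items' positions again.

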